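Sort stripped engine parts and latch the parts case

TASK

Sort the four stripped engine parts: put both connecting rods into the hinged grey parts case, and stand both pistons upright, crown up as they are now, in the open black tray. Once the rods are in the case, close its lid fully, and only then swing the hasp down over the catch until it lies flush. Leave the spray can, the screwdriver and the round engine cover where they are.

Things in the scene. Friction and masses are not known exactly. Their poses are not given: they have to be found in the camera images.
- rod1: Steel connecting rod lying flat, 143 mm long, 18 mm high: a big ring (54 mm across, centre at x=+48) and a small ring (32 mm across, centre at x=-52) joined by a beam 18 mm wide and 18 mm high from x=-38 to x=+22. 0.2 to 0.4 kg. Origin under the middle of the beam, where to grip it across (along its y); x runs along the rod to the big end, z up.
- rod2: The second connecting rod, the same as rod1.
- piston1: Aluminium piston standing on its skirt, a plain cylinder 56 mm in diameter and 50 mm high, with three ring grooves near the top and a dark gudgeon-pin hole in two sides. 0.2 to 0.35 kg. Origin at the centre of its underside, z up through the crown.
- piston2: The second piston, the same as piston1.
- tray: Open black plastic tray fixed to the bench, 220 mm (its x) by 160 mm (its y) outside, 40 mm high, walls and floor 5 mm thick. Origin at the centre of its underside.
- case: Grey steel parts case fixed to the bench, 190 (its x) by 200 mm (its y) outside, 55 high, walls and floor 4. Origin: centre of its underside. Lid hinged on its +x rim (axis along its y at x=+95, z=+58), outward; hasp and catch mid -x side, which faces the middle of the bench (about a quarter turn of yaw). The catch is a staple 17 mm wide at z=+38, standing out to x=-111.
- lid (a joint): Angle of the case's lid: 0 shut, 1.57 upright, grows as it opens (starts a little past upright). Stiff hinge: it stays where left and must be pushed down all the way, 2 to 4 N at its edge. The lid is a plate 193 mm long from the hinge axis, 200 wide, 6 thick; shut, its top is 61 mm above the bench.
- hasp (a joint): Angle of the hasp about its hinge on the lid's free edge (axis along the case's y): 0 hangs square to the lid, i.e. with the lid shut flush with the case's -x side, over the catch; 1.57 sticks straight out from the lid's edge in the lid's plane; more leans back over the lid's outer face (pi would lie on it). Light friction, stays where left.
- lid_edge (a point): Middle of the lid's free edge, 193 mm from the lid's hinge axis, at mid thickness.
- hasp_hinge (a point): Middle of the hasp's hinge axis, 197 mm from the lid's hinge axis; 58 mm above the bench and at x=-102 mm of the case when the lid is shut.
- hasp_tip (a point): Middle of the hasp's free end, 40 mm from its hinge. The hasp is a steel plate 50 mm wide, 3 thick, with a 22 mm wide slot for the catch and a round lip 12 mm thick along its free end on the outer side, which stands prouder than the catch when latched.
- can: White spray can with a dark band and black nozzle standing on the far side of the parts, 60 mm in diameter, 150 mm high. Bystander. Origin at the centre of its underside.
- screwdriver: Screwdriver 200 mm long lying on the far side of the parts. Bystander. Origin under its middle.
- cover: Round polished engine cover lying dome up, 132 mm in diameter, 37 mm high. Bystander. Origin at the centre of its underside.
There are look-alikes about, which are no part of the job. Leave any pink or red look-alike of the piston1 alone.

How it is judged:
By the outcome, as a careful person would: the job done as asked, in the order asked, and still so for the second after the job is handed in, with the robot touching nothing.
It also fails if it takes over 72 s, if anything falls off the work surface, if the arm or the gripper's body presses on something with over 40 N, if the wrist force passes 120 N, or if a joint passes its speed limit or range.

ROBOT

A 7-joint arm with a two-finger parallel gripper is mounted at the origin on the work surface. World frame = base frame: x ahead of the robot, y to its left, z up, the work surface at z = 0. Lengths are in m, angles in rad, forces in N, time in s.
With the tool pointing down it reaches from about 0.425 to 0.925 m from the base axis. Payload 6.8 kg.
Tool frame: the origin (TCP) lies between the finger pads; the fingertips stand 22 mm ahead of it and the grasp point (between the pads) lies 3 mm ahead of it; z points along the fingers, y is the direction in which the jaws open and shut (so a half turn about z gives the same grasp; the last joint's range is limited). The gripper opens to 85 mm and grips with 20 to 120 N. Pads are 22 mm wide; open, the fingers measure 114 mm over their backs; the gripper's body (76 mm by 85 mm) begins 54 mm behind the grasp point. The pads swing forward as they close: fully open they stand 13 mm farther back than shut.
Start: joints at [1.223, 0.477, 0.022, 1.555, -0.011, 1.109, -0.083], TCP at [0.16, -0.656, 0.225] pointing down, gripper open.
Joint ranges: [-2.96, 2.96], [-0.34, 2.1], [-1.41, 1.46], [0.24, 2.44], [-1.37, 4.51], [0.17, 1.92], [-2.96, 2.96]. Speed limits (rad/s): [2.39, 2.39, 3.14, 3.14, 3.14, 3.14, 3.14].

INTERFACE

Orientations are given as a unit quaternion [w, x, y, z].
In Python, from station import bot gives the robot as it stands. The module is installed in compiled form; this text tells all that it offers.
- The arm moves only by the tool drive_tool, never from a script. Its argument "series" is one flat list of numbers, 7 for each row, row after row: the opening, from -1 (shut) to 1 (fully open), then the shift along the tool's x, y, z in mm, then the turn, a rotation vector about the tool's x, y, z in rad. In form: [jaw, x, y, z, wx, wy, wz, jaw, x, y, z, wx, wy, wz, ...]. A call has 1 to 12 rows; each row shifts and turns the commanded pose from where the row before left it, along the tool's axes as they then stand; what a row does not reach is not made up. A row lasts 1/8 s, in which the tool goes at most 62.5 mm and 10.7 degrees, less where a joint would pass 70% of its speed; a pose out of reach is approached as far as the arm can. A call with a gripper value outside its range is refused whole. The fingers move at their own pace and stop on an object; "force" is the grip in N (left out, the last holds). Time passes only in rows, so rows that do not move let the fingers close. It gives the time, the measured TCP pose, the force and the opening at its end, in the units of the state.
- bot.get_obs(): the state, without advancing time (a new reading comes with each control period).
- bot.read_camera(name): name is "side" or "top" or "wrist"; returns a dict with "pixels" (420x560x3 uint8, blue, green, red), "camera_matrix" (3x3 intrinsics, pixels), "rvec" (rotation vector, rad) and "tvec" (3), from world to camera coordinates, as OpenCV has them. Camera axes: x right, y down, z forward; pixel columns grow to the right and rows downward; lengths in m; the calibration is good to about 2 mm. The wrist camera is an equidistant fisheye: a pixel r from the principal point sees the ray r / f radians off the axis. A picture is of the moment at which its call begins. There is no depth.
- bot.hand_in(): hands the job in, once; it reports no verdict.
The state is a dict: "t": time; "q": joint angles; "joint_vel": joint speeds; "joint_torque": joint torques, N m; "eef_pos": TCP position; "tool_rot": TCP orientation; "contact_force": force on the tool from outside, world axes, zero at the start; "torque": the same for the moment, N m; "gripper_width": opening from 0.0 (shut) to 1.0 (fully open).
Only numpy, scipy, OpenCV 4.12 (cv2) and the standard library are available. Lean on these libraries where they do the work, as an engineer would, in place of code of your own. Each camera call takes 0.05 s, during which the arm holds its last target. There are 200 camera calls.

## Working session

There is one attempt and no reset: what is moved stays moved. The work goes in short steps, Python scripts to look and compute and a tool call to move; the robot and the scene stay as the last step left them, time stands still between calls to the robot, and variables do not carry over. Pictures are saved under pics/ and viewed, about 8 in all and at most 12, crops included, and the job is handed in when it is done.

Besides the shell and the picture viewer there is one more tool, called after ">>>" by a JSON object that holds its "method" and its "body", one argument or row to a line. drive_tool: Moves the arm, as the interface text tells. Its arguments: {"type":"object","properties":{"series":{"type":"array"},"force":{"type":"number"}},"required":["series"]}

```bash
mkdir -p pics; cat > h.py <<'E'
from station import bot
import numpy as np, cv2
from scipy.spatial.transform import Rotation as R
def cam(n,save=None):
    c=bot.read_camera(n)
    if save: cv2.imwrite('pics/'+save,c['pixels'])
    return c
def ray(c,u,v,fish=False):
    K=c['camera_matrix']; x=(u-K[0,2])/K[0,0]; y=(v-K[1,2])/K[1,1]
    if fish:
        r=np.hypot(x,y)+1e-12; d=np.array([x/r*np.sin(r),y/r*np.sin(r),np.cos(r)])
    else: d=np.array([x,y,1.])
    M=cv2.Rodrigues(np.array(c['rvec'],float))[0]; t=np.array(c['tvec'],float).ravel()
    return -M.T@t, M.T@d
def at(c,u,v,z,fish=False):
    o,d=ray(c,u,v,fish); return o+d*(z-o[2])/d[2]
def tri(c1,p1,c2,p2):
    o1,d1=ray(c1,*p1);o2,d2=ray(c2,*p2)
    s=np.linalg.lstsq(np.array([d1,-d2]).T,o2-o1,rcond=None)[0]
    return (o1+d1*s[0]+o2+d2*s[1])/2
def proj(c,p):
    return cv2.projectPoints(np.array([p],float),np.array(c['rvec'],float),np.array(c['tvec'],float),c['camera_matrix'],None)[0].ravel()
E
python3 - <<'E'
from h import *
import pickle
np.set_printoptions(precision=4,suppress=True)
o=bot.get_obs(); print({k:np.array(v) for k,v in o.items()})
D={}
for n in('top','side','wrist'):
    D[n]=cam(n,n+'0.png'); c=D[n]; print(n,c['camera_matrix'][0,0],ray(c,280,210)[0],ray(c,280,210)[1])
pickle.dump(D,open('d0.pkl','wb'))
E
```

```text
{'t': array(0.), 'q': array([ 1.2229,  0.4778,  0.0223,  1.5565, -0.0115,  1.1093, -0.0831]), 'joint_vel': array([-0.0001, -0.0009,  0.0022, -0.0006,  0.0001,  0.0005,  0.001 ]), 'joint_torque': array([  0.    , -59.6449,   1.6085, -28.1202,   0.0125,   0.0092,
         0.    ]), 'eef_pos': array([ 0.1602, -0.6551,  0.2235]), 'tool_rot': array([-0.0009,  0.9928,  0.1196, -0.0002]), 'contact_force': array([-0.2811, -0.1631, -0.2965]), 'torque': array([ 0.0147,  0.0126, -0.0051]), 'gripper_width': array(1.0028)}
top 480.07469351340654 [0.4389 0.0358 1.322 ] [ 0.1024  0.0093 -0.9948]
side 471.0608017912517 [0.1405 0.8436 0.5649] [ 0.4154 -0.7702 -0.4841]
wrist 325.19226210127806 [ 0.2243 -0.6411  0.3738] [-0.2539 -0.0695 -0.9648]
```

View pics/top0.png

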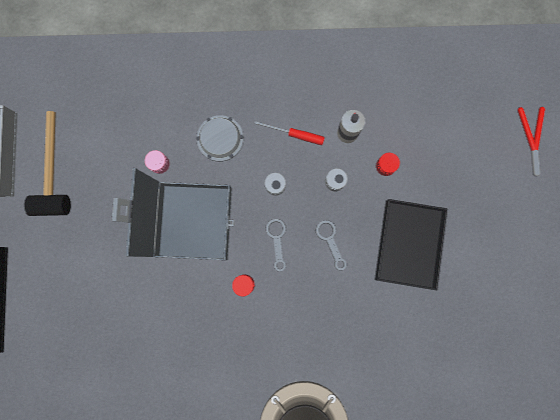

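View pics/side0.png

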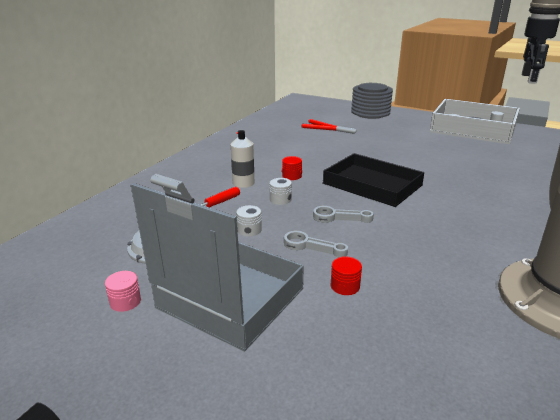

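The top view shows the case at (195,222), its lid on the left, and the catch at (231,222). The rods are at (277,245) and (332,245), the pistons at (275,184) and (337,179), and the tray at (411,245). The can is at (352,124), the screwdriver at (290,132), the cover at (220,138), and red/pink decoys are about. In the side view the lid is just past upright, with the hasp leaning back at its top (170,188).

```bash
python3 - <<'E'
from h import *
import pickle
np.set_printoptions(precision=4,suppress=True)
D=pickle.load(open('d0.pkl','rb')); c=D['top']; im=c['pixels'].astype(int)
hsv=cv2.cvtColor(c['pixels'],cv2.COLOR_BGR2HSV)
m=((hsv[...,2]>135)&(hsv[...,1]<60)).astype(np.uint8)
m[:, :245]=0; m[:160]=0; m[290:]=0; m[:,365:]=0
cs,_=cv2.findContours(m,cv2.RETR_EXTERNAL,cv2.CHAIN_APPROX_NONE)
for k in cs:
    if cv2.contourArea(k)<80: continue
    (u,v),(w,h),a=cv2.minAreaRect(k); print('blob',u,v,w,h,a,cv2.contourArea(k))
    if max(w,h)>38:
        P=np.array([at(c,*p,0.018)[:2] for p in cv2.boxPoints(((u,v),(w,h),a))])
        e=sorted([(np.linalg.norm(P[i]-P[(i+1)%4]),i) for i in range(4)])
        a1,a2=[(P[i]+P[(i+1)%4])/2 for _,i in e[:2]]
        if a1[0]<a2[0]: a1,a2=a2,a1   # big end at larger x
        d=(a1-a2)/np.linalg.norm(a1-a2); mid=(a1+a2)/2
        print(' rod origin',mid-0.0035*d,'len',np.linalg.norm(a1-a2),'dir',d,'yaw',np.arctan2(d[1],d[0]))
    else:
        q=k.reshape(-1,2); (uu,vv),r=cv2.minEnclosingCircle(k); print(' piston',at(c,uu,vv,.05),'bbox',at(c,*q.min(0),.05)[:2],at(c,*q.max(0),.05)[:2])
# tray
m2=(hsv[...,2]<60).astype(np.uint8); m2[:, :370]=0; m2[:190]=0; m2[300:]=0;m2[:,455:]=0
k=max(cv2.findContours(m2,cv2.RETR_EXTERNAL,cv2.CHAIN_APPROX_NONE)[0],key=cv2.contourArea)
b=cv2.boxPoints(cv2.minAreaRect(k)); P=np.array([at(c,*p,.04)[:2] for p in b]); print('tray',b,P,P.mean(0))
for n,p in dict(c_far=(231.5,186),c_near=(228,260),h_far=(162,182),h_near=(157,257)).items(): print(n,at(c,*p,.055))
crop=c['pixels'][150:280,100:300]; 
s=D['side']['pixels'][165:355,90:320]
A=cv2.resize(crop,(800,520)[:2],interpolation=cv2.INTER_CUBIC)
cv2.imwrite('pics/c1.png',A)
E
```

```text
blob 333.02874755859375 244.50033569335938 52.78828048706055 19.712080001831055 64.09349060058594 526.0
 rod origin [ 0.473  -0.0947] len 0.1419150248884085 dir [0.913 0.408] yaw 0.420302191765009
blob 275.5 245.0 52.0 19.0 90.0 526.5
 rod origin [0.4751 0.0624] len 0.14038211863832475 dir [ 0.9998 -0.0214] yaw -0.02144698996002632
blob 274.0 182.0 20.0 22.0 90.0 328.0
 piston [0.6456 0.0621 0.05  ] bbox [0.6735 0.0911] [0.6179 0.0332]
blob 336.7000427246094 177.90000915527344 20.124608993530273 21.0190372467041 63.43495178222656 330.5
 piston [ 0.6513 -0.1058  0.05  ] bbox [ 0.6804 -0.0786] [ 0.622  -0.1328]
tray [[374.5939 280.944 ]
 [385.9452 198.6476]
 [447.4645 207.133 ]
 [436.1132 289.4294]] [[ 0.3768 -0.1975]
 [ 0.5947 -0.2378]
 [ 0.5679 -0.4016]
 [ 0.351  -0.3582]] [ 0.4726 -0.2988]
c_far [0.6367 0.1756 0.055 ]
c_near [0.4407 0.187  0.055 ]
h_far [0.652  0.3613 0.055 ]
h_near [0.4529 0.3733 0.055 ]
```

View pics/c1.png

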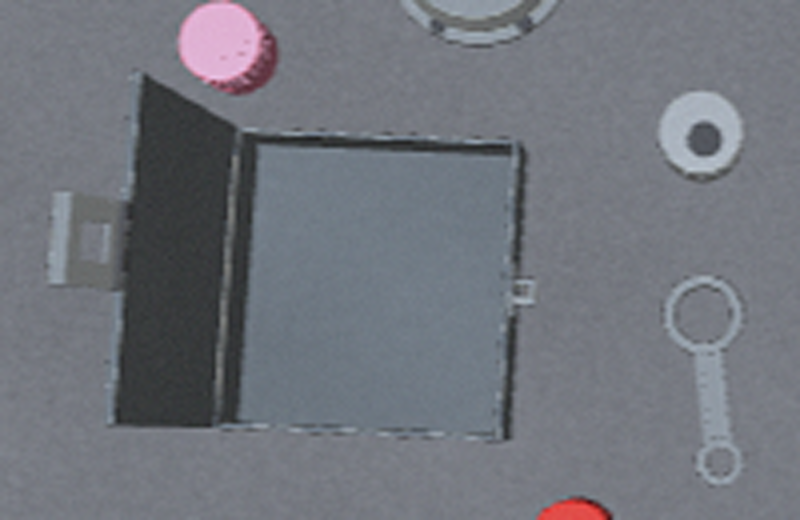

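```bash
cat >> h.py <<'E'
def plan(wps):
    """wps: (x,y,z,psi,n,jaw); tool down, tool x at yaw psi. prints tool-frame rows (mm, rad) from the measured pose"""
    o=bot.get_obs(); p=np.array(o['eef_pos']); q=np.array(o['tool_rot']); Rm=R.from_quat([q[1],q[2],q[3],q[0]])
    X=Rm.as_matrix()[:,0]; print('at',p.round(4),'psi',round(np.arctan2(X[1],X[0]),3),'w',round(float(o['gripper_width']),3),'t',round(o['t'],2),'F',np.round(o['contact_force'],1))
    for x,y,z,psi,n,jaw in wps:
        Rt=R.from_euler('z',psi)*R.from_euler('x',np.pi); tgt=np.array([x,y,z])
        rv=(Rm.inv()*Rt).as_rotvec(); Ri=Rm; pi=p; out=[]
        for i in range(n):
            pn=pi+(tgt-p)/n; d=Ri.inv().apply(pn-pi)*1000
            out.append([jaw]+[round(float(v),1) for v in d]+[round(float(v),3) for v in rv/n])
            Ri=Ri*R.from_rotvec(rv/n); pi=pn
        print(out if n<4 else (out[0],'..',out[-1]),n); p=tgt; Rm=Rt
E
python3 - <<'E'
from h import *
import pickle
D=pickle.load(open('d0.pkl','rb')); c=D['top']
for b,s in [((276,228),(279.75,265.75)),((326.3,231),(341,264))]:
    B=at(c,*b,.018)[:2];S=at(c,*s,.018)[:2];d=B-S; print('rod',S+.52*d,np.arctan2(d[1],d[0]),np.linalg.norm(d))
print('catch',at(c,231,222.75,.038), 'lidtop', [at(c,u,v,.25) for u,v in((134.5,168.5),(128.5,256))],[at(c,u,v,.06) for u,v in((161,182),(155,257))])
plan([(.473,-.095,.14,.42,12,1),(.473,-.095,.027,.42,3,0.2)])
E
```

```text
rod [0.47518633 0.0561634 ] 0.07734377282833949 0.1023383830514892
rod [ 0.4696575 -0.0940196] 0.38701662110784596 0.09700395673979333
catch [0.53979651 0.17992044 0.038     ] lidtop [array([0.65171659, 0.37380788, 0.25      ]), array([0.45447127, 0.38480064, 0.25      ])] [array([0.6512213 , 0.36266301, 0.06      ]), array([0.45300059, 0.37724529, 0.06      ])]
at [ 0.1602 -0.6553  0.2238] psi 0.24 w 1.002 t 0.15 F [-0.4  0.6 -0.6]
([1, 36.4, -39.2, 7.0, -0.0, -0.0, -0.015], '..', [1, 42.4, -32.6, 7.0, -0.0, -0.0, -0.015]) 12
[[0.2, -0.0, -0.0, 37.7, 0.0, 0.0, 0.0], [0.2, -0.0, -0.0, 37.7, 0.0, 0.0, 0.0], [0.2, -0.0, -0.0, 37.7, 0.0, 0.0, 0.0]] 3
```

>>> {"method": "drive_tool", "body": {
  "series": [0.5, 36, -39, 7, 0, 0, -0.013, 0.5, 37, -39, 7, 0, 0, -0.013, 0.5, 37, -38, 7, 0, 0, -0.013, 0.5, 38, -38, 7, 0, 0, -0.013, 0.5, 38, -37, 7, 0, 0, -0.013, 0.5, 39, -37, 7, 0, 0, -0.013, 0.5, 39, -36, 7, 0, 0, -0.013, 0.5, 40, -35, 7, 0, 0, -0.013, 0.5, 40, -35, 7, 0, 0, -0.013, 0.5, 41, -34, 7, 0, 0, -0.013, 0.5, 41, -33, 7, 0, 0, -0.013, 0.2, 42, -33, 7, 0, 0, -0.013],
  "force": 40
}}

```text
t: 1.65
eef_pos: [0.474, -0.0972, 0.1403]
tool_rot: [0.0, 0.98, 0.197, 0.0]
contact_force: [0.6, -0.2, 0.0]
gripper_width: 0.605
```

```bash
python3 - <<'E'
from h import *
import pickle
c=cam('wrist','w1.png'); pickle.dump(c,open('w1.pkl','wb'))
plan([(.471,-.0945,.026,.40,4,0.0)])
E
```

```text
at [ 0.4775 -0.0893  0.1402] psi 0.405 w 0.601 t 1.7 F [3.8 5.8 0.8]
([0.0, -2.1, 0.6, 28.5, -0.001, -0.001, 0.001], '..', [0.0, -2.0, 0.6, 28.5, -0.001, -0.001, 0.001]) 4
```

View pics/w1.png

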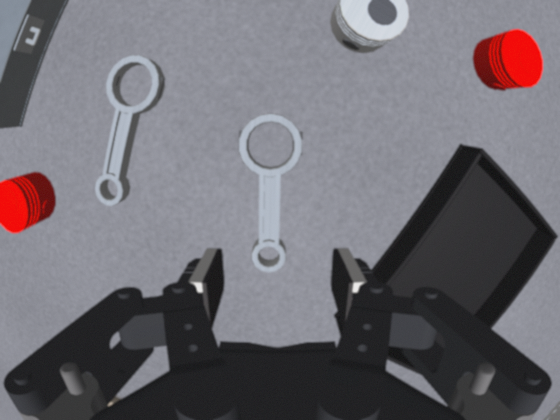

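The wrist view shows rod2 with its big ring at (270,143) and small ring at (269,255). Rod1 has its big ring at (133,83) and small ring at (110,189). The piston2 crown is at (376,12).

```bash
python3 - <<'E'
from h import *
import pickle
c=pickle.load(open('w1.pkl','rb'))
for b,s in [((270,143),(269,255)),((133,83),(110,189))]:
    B=at(c,*b,.018,True)[:2];S=at(c,*s,.018,True)[:2];d=B-S; print('rod',S+.52*d,np.arctan2(d[1],d[0]),np.linalg.norm(d))
plan([(.471,-.0945,.026,.40,4,0.0)])
E
```

```text
rod [ 0.47271075 -0.091895  ] 0.38152699645054966 0.1002983388868664
rod [0.47634903 0.05543807] 0.09290658439810617 0.09997494988434485
at [ 0.4775 -0.0893  0.1402] psi 0.405 w 0.601 t 1.7 F [3.8 5.8 0.8]
([0.0, -2.1, 0.6, 28.5, -0.001, -0.001, 0.001], '..', [0.0, -2.0, 0.6, 28.5, -0.001, -0.001, 0.001]) 4
```

>>> {"method": "drive_tool", "body": {
  "series": [0.0, -3, 1, 30, 0, 0, 0.01, 0.0, -3, 0, 30, 0, 0, 0.01, 0.0, 0, 0, 30, 0, 0, 0, 0.0, 0, 0, 24, 0, 0, 0, 0, 0, 0, 0, 0, 0, 0]
}}

```text
t: 2.33
eef_pos: [0.4666, -0.1016, 0.0251]
tool_rot: [-0.001, 0.982, 0.187, -0.002]
contact_force: [-0.4, 0.3, 0.6]
gripper_width: 0.502
```

```bash
python3 - <<'E'
from h import *
plan([(.472,-.093,.026,.385,1,0.0)])
E
```

```text
at [ 0.4666 -0.1016  0.0251] psi 0.376 w 0.502 t 2.33 F [-0.4  0.3  0.6]
[[0.0, 8.2, -6.1, -0.9, -0.002, 0.003, -0.009]] 1
```

>>> {"method": "drive_tool", "body": {
  "series": [0.0, 7, -5, 0, 0, 0, -0.01, 0.0, 0, 0, 0, 0, 0, 0, -1, 0, 0, 0, 0, 0, 0, -1, 0, 0, 0, 0, 0, 0, -1, 0, 0, 0, 0, 0, 0, -1, 0, 0, 0, 0, 0, 0],
  "force": 60
}}

```text
t: 3.08
eef_pos: [0.4728, -0.0946, 0.0265]
tool_rot: [0.0, 0.981, 0.192, -0.0]
contact_force: [-0.0, 0.5, -0.5]
gripper_width: 0.003
```

```bash
python3 - <<'E'
from h import *
import numpy as np
C=np.array([.546,.278]);a=1.51
ux=np.array([np.cos(a),np.sin(a)]); uy=np.array([-ux[1],ux[0]])
print('rodA',C+.035*ux,'rodB',C-.04*ux,'psi',a-np.pi/2)
x,y=C+.035*ux
plan([(.475,-.095,.14,.385,3,-1),(x,y,.14,-.06,9,-1),(x,y,.032,-.06,3,-1)])
E
```

```text
rodA [0.54812656 0.31293534] rodB [0.54356964 0.2380739 ] psi -0.06079632679489655
at [ 0.4728 -0.0946  0.0265] psi 0.386 w 0.003 t 3.08 F [-0.   0.5 -0.5]
[[-1, 0.6, 0.4, -37.8, 0.0, 0.0, 0.0], [-1, 0.6, 0.4, -37.8, 0.0, 0.0, 0.0], [-1, 0.6, 0.4, -37.8, 0.0, 0.0, 0.0]] 3
([-1, 24.6, -39.0, -0.0, 0.0, -0.0, 0.049], '..', [-1, 7.6, -45.4, -0.0, 0.0, -0.0, 0.049]) 9
[[-1, 0.0, -0.0, 36.0, 0.0, 0.0, 0.0], [-1, 0.0, -0.0, 36.0, 0.0, 0.0, 0.0], [-1, 0.0, -0.0, 36.0, 0.0, 0.0, 0.0]] 3
```

```bash
python3 - <<'E'
from h import *
c=cam('wrist'); t=cam('top')
a=cv2.resize(c['pixels'],(400,300)); b=cv2.resize(t['pixels'][150:300,220:420],(400,300))
cv2.imwrite('pics/m2.png',np.hstack([a,b]))
E
```

```text
(no output)
```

View pics/m2.png

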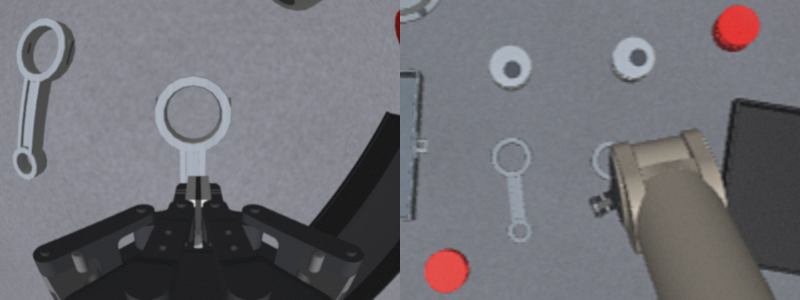

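The left half shows the jaws shut at (197,190), right over rod2's beam, and the rod has not moved. I'll check the fingertip height from the side.

```bash
python3 - <<'E'
from h import *
s=cam('side'); np.set_printoptions(precision=1,suppress=True)
print([proj(s,p) for p in((.4728,-.0946,.0265),(.4728,-.0946,.0045),(.472,-.093,0.0))])
cv2.imwrite('pics/s3.png',cv2.resize(s['pixels'][130:260,290:450],(800,650),interpolation=cv2.INTER_CUBIC)[:600])
E
```

```text
[array([344.3, 207.6]), array([343.8, 215.6]), array([343.7, 217.6])]
```

View pics/s3.png

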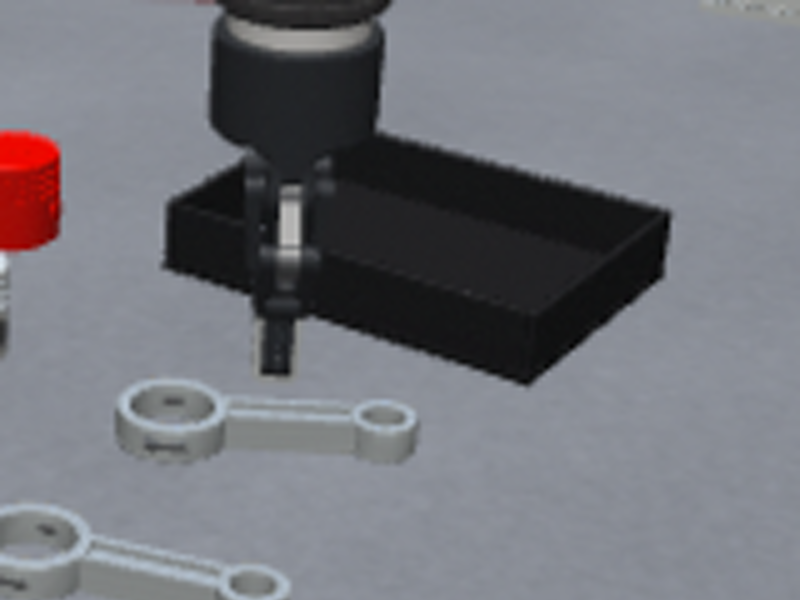

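The fingertips (crop (277,375), full image row 205) hover about 25 mm above where the state says they should be. So the true tip height is about 0.03 m. I'll open and step down while watching the force.

>>> {"method": "drive_tool", "body": {
  "series": [0.0, 0, 0, 0, 0, 0, 0, 0.0, 0, 0, 0, 0, 0, 0, 0, 0, 0, 8, 0, 0, 0, 0, 0, 0, 8, 0, 0, 0, 0, 0, 0, 0, 0, 0, 0]
}}

```text
t: 3.85
eef_pos: [0.4721, -0.0944, 0.0096]
tool_rot: [-0.0, 0.981, 0.192, -0.001]
contact_force: [0.3, 0.3, 0.4]
gripper_width: 0.5
```

```bash
python3 - <<'E'
from h import *
plan([])
# silhouette check: darkest tip pixels of the fingers in side view
s=cam('side'); im=s['pixels'][190:225,325:370].max(2)
for r in range(0,35): print(190+r,''.join('#' if v<60 else ('o' if v>150 else '.') for v in im[r]))
E
```

```text
at [ 0.4721 -0.0944  0.0096] psi 0.386 w 0.5 t 3.85 F [0.3 0.3 0.4]
190 .....oooo......##############################
191 ..o............##############################
192 ..oo.o..........#####..######################
193 ..o..ooo.ooo.o..#############################
194 ................###########.....#############
195 .oo.........o...###########..o....###########
196 ...........oo...###########..oooo.....#######
197 ..........ooo...###########.ooo..ooo.....####
198 ..............o.###########..oooooooooo....##
199 .............oo.##......###.ooooooooooooooo..
200 ................##.......##..ooooooo.oooooooo
201 o...............###########..oooooooooooooooo
202 ........o....o..###########..oooooooooooooooo
203 ...oo.oooo.oooo..##########.ooooooooooooooooo
204 ..ooo......oooo...######....ooooooooooooooooo
205 ooooo.o....oo.....#####......oooooooooooooooo
206 ooooooooo..oooo...#####...ooooooooooooooooooo
207 .oooooooooooooo...#####...ooooooooooooooooooo
208 .....oooooooooo...#####...ooooooooooooooooooo
209 .......ooooooooo..#####...ooooooooooooooooooo
210 ........ooooooo...#####..oooooooooooooooooooo
211 ........ooo.......#####.....oooooooooooo.oooo
212 ........oooooooo..#####..ooo.......oo........
213 .......ooo..ooo..######..oooooooooooo........
214 o..o.oooo........######.......ooooooooo......
215 ooooooo..............................oooooooo
216 ooo.....................................ooooo
217 .............................................
218 .............................................
219 .............................................
220 .............................................
221 .........ooooooooooooooooooooooooooo.........
222 .......oooooooooooooooooooooooooooooooo......
223 ....ooooooooooooooooooooooooooooooooooooooooo
224 ..ooooooooooooooooooooooooooooooooooooooooooo
```

```bash
python3 - <<'E'
from h import *
s=cam('side'); n=np.array([.472,-.0944])+np.array([-.376,.926])*.025
for z in(0,.01,.02,.03): print(z,proj(s,(*n,z)))
E
```

```text
0 [344.05719491 222.60719903]
0.01 [344.31726113 218.93453857]
0.02 [344.57960216 215.22975311]
0.03 [344.84424799 211.4924193 ]
```

>>> {"method": "drive_tool", "body": {
  "series": [0.0, 0, 0, 6, 0, 0, 0, 0.0, 0, 0, 6, 0, 0, 0, -1, 0, 0, 0, 0, 0, 0, -1, 0, 0, 0, 0, 0, 0, -1, 0, 0, 0, 0, 0, 0, -1, 0, 0, 0, 0, 0, 0],
  "force": 70
}}

```text
t: 4.7
eef_pos: [0.4725, -0.0941, -0.0015]
tool_rot: [-0.0, 0.981, 0.192, -0.0]
contact_force: [-2.0, 3.0, 2.4]
gripper_width: 0.189
```

```bash
python3 - <<'E'
from h import *
plan([(.475,-.094,.095,.385,2,-1),(.548,.313,.105,-.06,9,-1)])
E
```

```text
at [ 0.4725 -0.0941 -0.0015] psi 0.386 w 0.189 t 4.7 F [-2.   3.   2.4]
[[-1, 1.2, 0.4, -48.3, -0.0, 0.0, 0.001], [-1, 1.2, 0.4, -48.3, -0.0, 0.0, 0.001]] 2
([-1, 24.5, -38.9, -1.1, 0.0, -0.0, 0.049], '..', [-1, 7.6, -45.3, -1.1, 0.0, -0.0, 0.049]) 9
```

>>> {"method": "drive_tool", "body": {
  "series": [-1, 1, 0, -48, 0, 0, 0, -1, 1, 0, -48, 0, 0, 0, -1, 24.5, -39, -1, 0, 0, 0.05, -1, 22.5, -40, -1, 0, 0, 0.05, -1, 20.5, -41, -1, 0, 0, 0.05, -1, 18.5, -42, -1, 0, 0, 0.05, -1, 16, -43, -1, 0, 0, 0.05, -1, 14, -44, -1, 0, 0, 0.05, -1, 12, -44.5, -1, 0, 0, 0.05, -1, 10, -45, -1, 0, 0, 0.05, -1, 8, -45, -1, 0, 0, 0.05, -1, 0, 0, 0, 0, 0, 0]
}}

```text
t: 6.2
eef_pos: [0.5473, 0.3183, 0.1031]
tool_rot: [-0.002, 1.0, -0.03, 0.0]
contact_force: [-0.0, -0.5, -3.3]
gripper_width: 0.187
```

>>> {"method": "drive_tool", "body": {
  "series": [-1, 0, 0, 0, 0, 0, 0, -1, 0, 0, 0, 0, 0, 0]
}}

```text
t: 6.45
eef_pos: [0.5482, 0.3112, 0.103]
tool_rot: [0.001, 0.999, -0.033, -0.0]
contact_force: [-0.1, 0.3, -2.1]
gripper_width: 0.185
```

```bash
python3 - <<'E'
from h import *
plan([(.548,.313,.007,-.06,3,-1)])
w=cam('wrist');t=cam('top')
cv2.imwrite('pics/m4.png',np.hstack([cv2.resize(w['pixels'],(480,360)),cv2.resize(t['pixels'][140:280,90:210],(308,360))]))
E
```

```text
at [0.5482 0.3112 0.103 ] psi -0.066 w 0.185 t 6.45 F [-0.1  0.3 -2.1]
[[-1, -0.1, -0.7, 32.0, 0.001, 0.0, -0.002], [-1, -0.1, -0.6, 32.0, 0.001, 0.0, -0.002], [-1, -0.1, -0.6, 32.0, 0.001, 0.0, -0.002]] 3
```

View pics/m4.png

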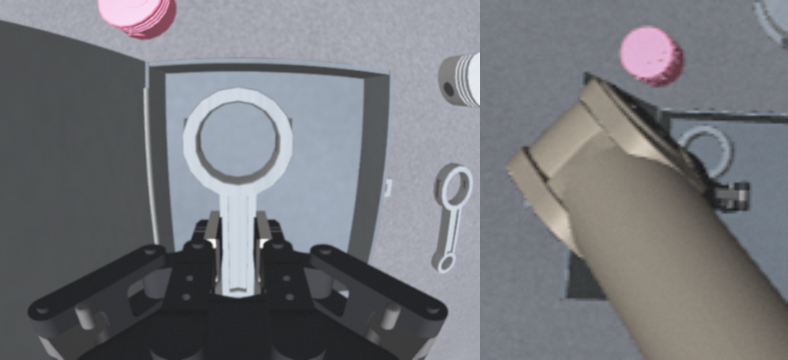

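Rod2 is held over the open case with its ring at (237,138) in the left panel. The wrist housing overhangs the lid edge, so I'll place the rods nearer the catch side to keep it clear of the upright lid.

>>> {"method": "drive_tool", "body": {
  "series": [-1, 6, 35, 0, 0, 0, 0, -1, 0, 0, 15, 0, 0, 0, -1, 0, 0, 30, 0, 0, 0, -1, 0, 0, 30, 0, 0, 0, -1, 0, 0, 15, 0, 0, 0, -1, 0, 0, 0, 0, 0, 0, -1, 0, 0, 0, 0, 0, 0]
}}

```text
t: 7.42
eef_pos: [0.5525, 0.2786, 0.0146]
tool_rot: [-0.001, 0.999, -0.032, 0.001]
contact_force: [-0.3, -0.1, -2.9]
gripper_width: 0.183
```

>>> {"method": "drive_tool", "body": {
  "series": [-1, 0, 0, 5, 0, 0, 0, -1, 0, 0, 4, 0, 0, 0, -1, 0, 0, 0, 0, 0, 0, -0.2, 0, 0, 0, 0, 0, 0, -0.2, 0, 0, 0, 0, 0, 0, -0.2, 0, 0, -50, 0, 0, 0, -0.2, 0, 0, -50, 0, 0, 0, -0.2, 0, 0, 0, 0, 0, 0]
}}

```text
t: 8.43
eef_pos: [0.5548, 0.28, 0.1095]
tool_rot: [-0.002, 0.999, -0.032, 0.004]
contact_force: [-0.9, 1.2, -1.0]
gripper_width: 0.397
```

```bash
python3 - <<'E'
from h import *
plan([(.476,.056,.09,.085,5,0),(.476,.056,-.0015,.085,4,0)])
cam('wrist','w5.png')
E
```

```text
at [0.5548 0.28   0.1095] psi -0.065 w 0.397 t 8.43 F [-0.9  1.2 -1. ]
([0, -12.9, 45.7, 3.6, -0.001, -0.002, -0.03], '..', [0, -18.2, 43.9, 3.8, -0.001, -0.002, -0.03]) 5
([0, 0.0, -0.0, 22.9, 0.0, 0.0, 0.0], '..', [0, 0.0, -0.0, 22.9, 0.0, 0.0, 0.0]) 4
```

View pics/w5.png

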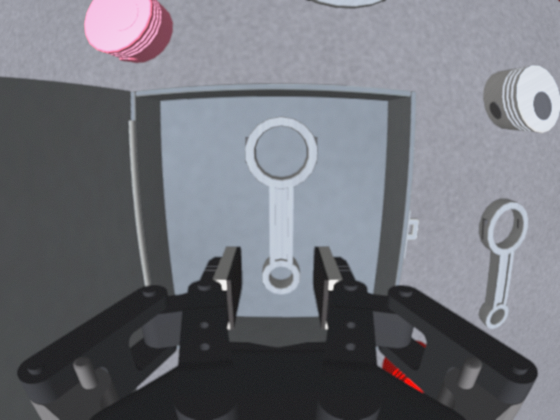

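Rod2 lies flat in the case, with its big ring at (281,153) and its small ring at (281,276). The floor to the right of it, out to (385), is a little narrow. So rod1 goes in turned end for end, with its big ring beside rod2's small ring.

```bash
python3 - <<'E'
from h import *
np.set_printoptions(precision=4,suppress=True)
w=cam('wrist')
B=at(w,281,153,.022,True);S=at(w,281,276,.022,True);d=B-S;print('rod2',S+.52*d,np.linalg.norm(d),np.arctan2(d[1],d[0]))
for n,p,z in(('Rfloor far',(386,101),.004),('Rfloor mid',(380,240),.004),('Lfloor far',(160,101),.004),('Lfloor mid',(170,250),.004),('rimR far',(411,93),.055),('rimR mid',(406,225),.055),('rimL far',(134,93),.055),('catch out',(418,229),.038)): print(n,at(w,*p,z,True))
B=at(w,506,228,.018,True);S=at(w,496,315,.018,True);d=B-S;print('rod1',S+.52*d,np.linalg.norm(d),np.arctan2(d[1],d[0]))
print(np.array(bot.get_obs()['q']))
plan([(.476,.056,.09,.085,5,0)])
E
```

```text
rod2 [0.551  0.2751 0.022 ] 0.0976451686657709 -0.06107872050324233
Rfloor far [0.6346 0.186  0.004 ]
Rfloor mid [0.5184 0.1917 0.004 ]
Lfloor far [0.6468 0.3661 0.004 ]
Lfloor mid [0.5204 0.3738 0.004 ]
rimR far [0.6369 0.1856 0.055 ]
rimR mid [0.5479 0.1892 0.055 ]
rimL far [0.6493 0.3656 0.055 ]
catch out [0.538  0.1718 0.038 ]
rod1 [0.4761 0.0603 0.018 ] 0.09875584613960525 0.10764086058735814
[-0.3653  0.5298 -0.271   1.7845  0.1815  0.85   -2.356 ]
at [0.5521 0.2781 0.1052] psi -0.064 w 0.403 t 8.53 F [-0.3 -0.3  0.2]
([0, -12.3, 45.3, 3.0, -0.0, -0.0, -0.03], '..', [0, -17.6, 43.5, 3.0, -0.0, -0.0, -0.03]) 5
```

>>> {"method": "drive_tool", "body": {
  "series": [-0.1, -12, 45, 3, 0, 0, -0.031, -0.1, -13.5, 44.5, 3, 0, 0, -0.031, -0.1, -15, 44.5, 3, 0, 0, -0.031, -0.1, -16, 44, 3, 0, 0, -0.031, -0.1, -17.5, 43, 3, 0, 0, -0.031, -0.1, 0, 0, 20, 0, 0, 0, -0.1, 0, 0, 20, 0, 0, 0, -0.1, 0, 0, 10, 0, 0, 0, -0.1, 0, 0, 0, 0, 0, 0]
}}

```text
t: 9.65
eef_pos: [0.4761, 0.057, 0.0384]
tool_rot: [0.0, 0.999, 0.046, -0.001]
contact_force: [0.6, -0.8, 0.1]
gripper_width: 0.452
```

```bash
python3 - <<'E'
from h import *
plan([(.476,.058,-.0015,.092,3,0)])
E
```

```text
at [0.4761 0.057  0.0384] psi 0.091 w 0.452 t 9.65 F [ 0.6 -0.8  0.1]
[[0, 0.0, -0.3, 13.3, 0.0, 0.001, -0.0], [0, 0.0, -0.3, 13.3, 0.0, 0.001, -0.0], [0, -0.0, -0.3, 13.3, 0.0, 0.001, -0.0]] 3
```

>>> {"method": "drive_tool", "body": {
  "series": [-0.1, 0, 0, 20, 0, 0, 0, -0.1, 0, 0, 20, 0, 0, 0, -0.1, 0, 0, 0, 0, 0, 0, -1, 0, 0, 0, 0, 0, 0, -1, 0, 0, 0, 0, 0, 0, -1, 0, 0, 0, 0, 0, 0, -1, 0, 0, -50, 0, 0, 0, -1, 0, 0, -50, 0, 0, 0, -1, 0, 0, 0, 0, 0, 0]
}}

```text
t: 10.78
eef_pos: [0.48, 0.0574, 0.1032]
tool_rot: [-0.0, 0.999, 0.045, 0.004]
contact_force: [1.4, -0.5, -3.1]
gripper_width: 0.186
```

```bash
python3 - <<'E'
from h import *
plan([(.53,.228,.10,3.08,17,-1)])
E
```

```text
at [0.48   0.0574 0.1032] psi 0.09 w 0.186 t 10.78 F [ 1.4 -0.5 -3.1]
([-1, 3.8, -9.7, 0.2, 0.001, -0.0, -0.176], '..', [-1, -0.5, 10.4, 0.2, 0.001, -0.0, -0.176]) 17
```

>>> {"method": "drive_tool", "body": {
  "series": [-1, 0, 0, 0, 0, 0, -0.176, -1, 0, 0, 0, 0, 0, -0.176, -1, 0, 0, 0, 0, 0, -0.176, -1, 0, 0, 0, 0, 0, -0.176, -1, 0, 0, 0, 0, 0, -0.176, -1, 0, 0, 0, 0, 0, -0.176, -1, 0, 0, 0, 0, 0, -0.176, -1, 0, 0, 0, 0, 0, -0.176, -1, 0, 0, 0, 0, 0, -0.176, -1, 0, 0, 0, 0, 0, -0.176, -1, 0, 0, 0, 0, 0, -0.176, -1, 0, 0, 0, 0, 0, -0.176]
}}

```text
t: 12.28
eef_pos: [0.4762, 0.0566, 0.0984]
tool_rot: [-0.001, 0.45, 0.893, -0.0]
contact_force: [-0.1, 0.4, -2.8]
gripper_width: 0.182
```

>>> {"method": "drive_tool", "body": {
  "series": [-1, 0, 0, 0, 0, 0, -0.176, -1, 0, 0, 0, 0, 0, -0.176, -1, 0, 0, 0, 0, 0, -0.176, -1, 0, 0, 0, 0, 0, -0.176, -1, 0, 0, 0, 0, 0, -0.176, -1, -10, 43, 0, 0, 0, 0, -1, -10, 43, 0, 0, 0, 0, -1, -10, 43, 0, 0, 0, 0, -1, -10, 43, 0, 0, 0, 0, -1, 0, 0, 0, 0, 0, 0, -1, 0, 0, 0, 0, 0, 0]
}}

```text
t: 13.65
eef_pos: [0.5263, 0.2253, 0.0982]
tool_rot: [-0.001, 0.029, 1.0, -0.001]
contact_force: [0.8, -0.6, -1.9]
gripper_width: 0.189
```

```bash
python3 - <<'E'
from h import *
plan([(.53,.228,.007,3.08,4,-1)])
E
```

```text
at [0.5263 0.2253 0.0982] psi 3.083 w 0.189 t 13.65 F [ 0.8 -0.6 -1.9]
([-1, -0.9, 0.8, 22.8, -0.0, -0.001, 0.001], '..', [-1, -0.9, 0.7, 22.8, -0.0, -0.001, 0.001]) 4
```

>>> {"method": "drive_tool", "body": {
  "series": [-1, -1, 1, 23, 0, 0, 0, -1, -1, 1, 23, 0, 0, 0, -1, -1, 1, 23, 0, 0, 0, -1, -1, 0, 18, 0, 0, 0, -1, 0, 0, 6, 0, 0, 0, -1, 0, 0, 0, 0, 0, 0, -0.35, 0, 0, 0, 0, 0, 0, -0.35, 0, 0, 0, 0, 0, 0, -0.35, 0, 0, -50, 0, 0, 0, -0.35, 0, 0, -50, 0, 0, 0, -0.35, 0, 0, 0, 0, 0, 0]
}}

```text
t: 15.02
eef_pos: [0.5338, 0.2311, 0.1111]
tool_rot: [0.004, 0.029, 1.0, 0.002]
contact_force: [0.3, -0.2, -0.2]
gripper_width: 0.33
```

```bash
python3 - <<'E'
from h import *
import pickle
plan([])
w=cam('wrist'); t=cam('top'); s=cam('side'); pickle.dump((w,t,s),open('d6.pkl','wb'))
cv2.imwrite('pics/m6.png',np.hstack([cv2.resize(w['pixels'],(400,300)),cv2.resize(s['pixels'][160:340,80:320],(400,300))]))
E
```

```text
at [0.5338 0.2311 0.1111] psi 3.083 w 0.33 t 15.03 F [ 0.3 -0.2 -0.2]
```

View pics/m6.png

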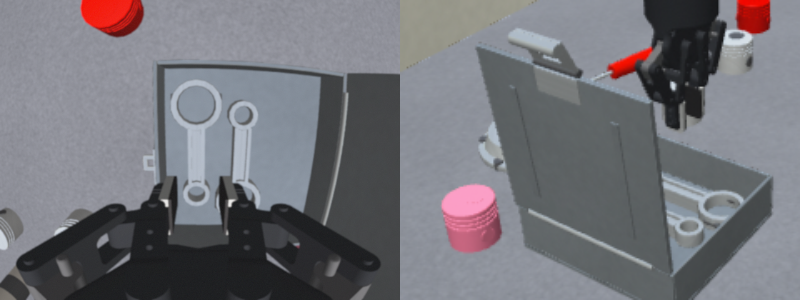

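Both rods lie flat in the case: in the left panel the big ring is at (196,104) and the second rod's small ring at (243,114). The lid is still upright, with the hasp leaning back at (540,50) in the right panel. Next I go over and behind the lid, off to the side of the hasp.

>>> {"method": "drive_tool", "body": {
  "series": [-1, 0, 0, -50, 0, 0, 0, -1, 0, 0, -60, 0, 0, 0, -1, 0, 0, -60, 0, 0, 0, -1, 0, 0, -50, 0, 0, 0, -1, 17, 52, 0, 0, 0, 0, -1, 17, 52, 0, 0, 0, 0, -1, 17, 53, 0, 0, 0, 0, -1, 18, 53, 0, 0, 0, 0, -1, 0, 0, 0, 0, 0, 0, -1, 0, 0, 0, 0, 0, 0]
}}

```text
t: 16.42
eef_pos: [0.4749, 0.4422, 0.325]
tool_rot: [-0.001, 0.029, 1.0, -0.001]
contact_force: [0.3, -0.6, 0.3]
gripper_width: 0.002
```

```bash
python3 - <<'E'
from h import *
import pickle
plan([(.478,.445,.217,3.08,2,-1)])
w,t,s=pickle.load(open('d6.pkl','rb')); t2=cam('top')
cv2.imwrite('pics/m7.png',np.hstack([cv2.resize(t['pixels'][140:290,80:240],(400,375)),cv2.resize(t2['pixels'][140:290,80:240],(400,375))]))
E
```

```text
at [0.4749 0.4422 0.325 ] psi 3.083 w 0.002 t 16.43 F [ 0.3 -0.6  0.3]
[[-1, -1.5, 1.6, 54.0, -0.001, -0.001, 0.002], [-1, -1.5, 1.5, 54.0, -0.001, -0.001, 0.002]] 2
```

View pics/m7.png

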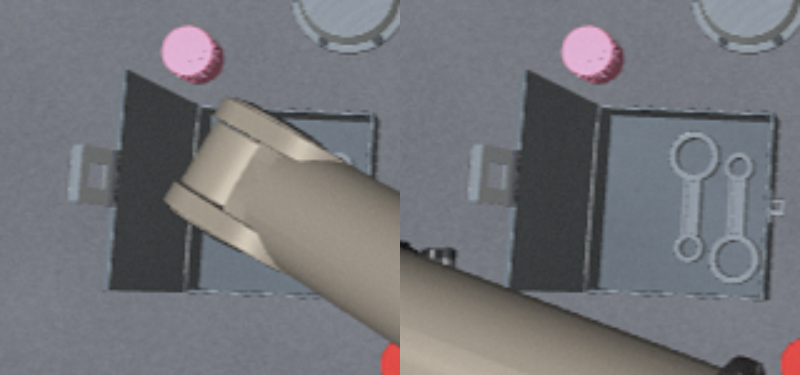

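The right panel shows both rods well inside the case at (690,195) and (737,210). The hasp sticks out behind the lid at (490,175), and the tool is near (440,255), clear of it. Now I press the lid down along its arc.

>>> {"method": "drive_tool", "body": {
  "series": [-1, 0, 0, 54, 0, 0, 0, -1, 0, 0, 54, 0, 0, 0, -1, 0, -25, 0, 0, 0, 0, -1, 0, -21, 0, 0, 0, 0, -1, 0, -28, 2, 0, 0, 0, -1, 0, -24, 6, 0, 0, 0, -1, 0, -23, 9, 0, 0, 0]
}}

```text
t: 17.35
eef_pos: [0.4687, 0.3197, 0.2014]
tool_rot: [0.0, 0.031, 1.0, 0.0]
contact_force: [0.5, 1.9, -0.8]
gripper_width: -0.001
```

```bash
python3 - <<'E'
from h import *
plan([])
t=cam('top');h=cv2.cvtColor(t['pixels'],cv2.COLOR_BGR2HSV)[...,2]
for r in range(178,262,6): print(r,' '.join('%3d'%v for v in h[r,110:240:3]))
E
```

```text
at [0.4687 0.3197 0.2014] psi 3.08 w -0.001 t 17.35 F [ 0.5  1.9 -0.8]
178 131 127 126 126 132 133 127 126 124 128 125 127 127 133 128 131 130 128 103 104 105 103 145 127 128 128 127 125 126 128 128 124 129 127 126 123 123 126 129 127 127 130 129 128
184 125 127 124 129 131 124 127 125 124 126 128 130 130 129 128 128 102 105 106 107 106 100  97  34  61  69 102 113 151 149 141 136 132 148 129 130 105 124 107 117 129 129 129 130
190 124 126 126 124 128 127 127 126 128 126 126 129 126 130 130 146 105 103 105 103 111 109 136 134 131 129 131 129 128 128 132 130 129 128 129 127 129 129 130 127  58 130 125 128
196 124 130 125 125 125 124 126 126 128 127 124 128 131 126 127 157  98 107 105 104 108 132 123 133 130 134 131 168  64 121 118 162 111 130 129 129 125 124 127 131  67 129 127 128
202 124 123 122 127 123 124 123 124 128 126 128 123 126 127 127 135 104 105 106 154 154  83 121 132 132 130 149  94 129 127 127 129 158 131 159 166 148 126 128 123  64 126 126 126
208 128 127 125 125 128 127 130 124 129 121 127 128 122 125 126 147 109 107 105 160 149  60 115 132 129 131 131 169 125 130 128 1
[... 790 characters left out ...]
 155 146 137 141 193 167 131 110 106  98  88  81  67  62  65 107 133 116 123 127 126 128 124 129 133 127 140 131 165  95 131 133 141 143 128  48 129 123 130 128
244 155 158 160 156 149 151 146 140 140 140 135 132 129 125 118 113 107 100  91  83  71  86  47  77 105 127 129 125 154  90 131 141  94 131 130 133 131 161 115  55 129 124 123 127
250 156 155 156 158 156 155 155 151 149 150 145 143 140 139 134 132 128 125 116 115 107 102  95  84  74  71 128 125 127 129 131 129 157 157  99 132 168 113 132  54 128 126 128 127
256 158 158 160 158 160 157 158 158 159 154 152 151 149 149 146 143 141 137 136 133 124 125 121 114 110 104  97  85  80  62 132 129 127 132 132 128 129 132 132  83 127 130 129 128
```

>>> {"method": "drive_tool", "body": {
  "series": [-1, 0, -22, 12, 0, 0, 0, -1, 0, -19, 15, 0, 0, 0, -1, 0, -17, 18, 0, 0, 0, -1, 0, -14, 20, 0, 0, 0, -1, 0, -10, 22, 0, 0, 0, -1, 0, -7, 24, 0, 0, 0, -1, 0, -4, 20, 0, 0, 0, -1, 0, 0, 0, 0, 0, 0]
}}

```text
t: 18.4
eef_pos: [0.4617, 0.2278, 0.0692]
tool_rot: [-0.001, 0.03, 1.0, -0.001]
contact_force: [-0.5, -0.4, 0.3]
gripper_width: -0.001
```

>>> {"method": "drive_tool", "body": {
  "series": [-1, 0, 0, 6, 0, 0, 0, -1, 0, 0, 4, 0, 0, 0, -1, 0, 0, 0, 0, 0, 0]
}}

```text
t: 18.77
eef_pos: [0.4623, 0.2294, 0.0606]
tool_rot: [0.0, 0.029, 1.0, 0.0]
contact_force: [-0.8, 0.6, -0.2]
gripper_width: -0.002
```

>>> {"method": "drive_tool", "body": {
  "series": [-1, 0, 0, 3, 0, 0, 0, -1, 0, 0, 3, 0, 0, 0]
}}

```text
t: 19.02
eef_pos: [0.4624, 0.2293, 0.0545]
tool_rot: [0.0, 0.029, 1.0, 0.0]
contact_force: [0.2, 0.9, -0.2]
gripper_width: 0.005
```

>>> {"method": "drive_tool", "body": {
  "series": [-1, 0, 0, 3, 0, 0, 0, -1, 0, 0, 2, 0, 0, 0]
}}

```text
t: 19.27
eef_pos: [0.4626, 0.2294, 0.0535]
tool_rot: [0.001, 0.029, 1.0, -0.002]
contact_force: [-14.3, -14.8, 66.4]
gripper_width: 0.002
```

>>> {"method": "drive_tool", "body": {
  "series": [-1, 0, 0, -6, 0, 0, 0, -1, 0, 0, -45, 0, 0, 0, -1, 0, -50, -20, 0, 0, 0, -1, 0, -50, 0, 0, 0, 0, -1, 0, 0, 0, 0, 0, 0]
}}

```text
t: 19.9
eef_pos: [0.4563, 0.1244, 0.1198]
tool_rot: [-0.0, 0.033, 0.999, -0.002]
contact_force: [0.9, 1.1, -0.6]
gripper_width: -0.002
```

```bash
python3 - <<'E'
from h import *
import pickle
plan([])
t=cam('top'); s=cam('side'); pickle.dump((t,s),open('d8.pkl','wb'))
cv2.imwrite('pics/m8.png',np.hstack([cv2.resize(t['pixels'][160:280,140:260],(400,400)),cv2.resize(s['pixels'][200:340,150:310],(457,400),interpolation=cv2.INTER_CUBIC)[:,:400]]))
E
```

```text
at [0.4563 0.1244 0.1198] psi 3.076 w -0.002 t 19.9 F [ 0.9  1.1 -0.6]
```

View pics/m8.png

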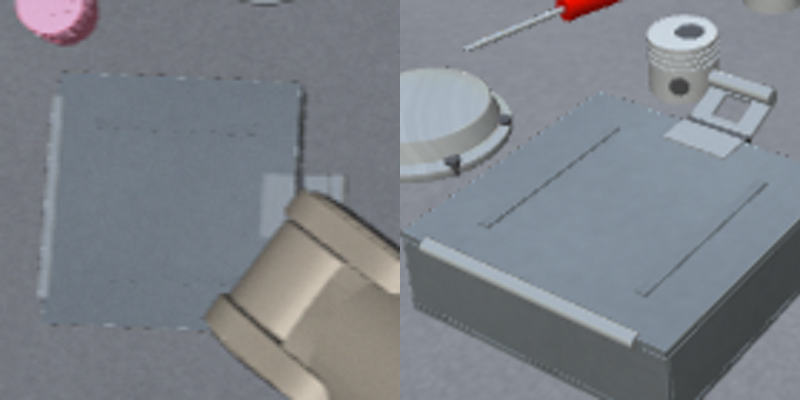

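The lid is shut: its plate covers the case and lies level in both panels. The hasp sticks out over the catch side and upward, with its lip at (742,88) in the side panel and about (340,207) in the top panel.

```bash
python3 - <<'E'
from h import *
import pickle
np.set_printoptions(precision=4,suppress=True)
t,s=pickle.load(open('d8.pkl','rb'))
print('lip',tri(t,(242,222),s,(269.7,230.8)),'hinge mid', at(s,150+(728-400)*.35,200+140*.35,.06), 'lidcorners',[at(s,150+(a-400)*.35,200+b*.35,.061) for a,b in((600,95),(400,235),(668,352))])
print('lid edge top',[at(t,140+a*.3,160+b*.3,.061) for a,b in((300,88),(42,320),(62,78))])
E
```

```text
lip [0.5389 0.1475 0.0739] hinge mid [0.5264 0.1908 0.06  ] lidcorners [array([0.6347, 0.1848, 0.061 ]), array([0.6502, 0.3753, 0.061 ]), array([0.452 , 0.3856, 0.061 ])]
lid edge top [array([0.6348, 0.1789, 0.061 ]), array([0.4557, 0.3833, 0.061 ]), array([0.6474, 0.3688, 0.061 ])]
```

>>> {"method": "drive_tool", "body": {
  "series": [-1, -41, 10, 0, 0, 0, 0, -1, -41, 9, 0, 0, 0, 0, -1, 0, 0, 0, 0, 0, 0, -1, 0, 0, 0, 0, 0, 0]
}}

```text
t: 20.5
eef_pos: [0.5383, 0.1452, 0.1201]
tool_rot: [-0.001, 0.028, 1.0, 0.0]
contact_force: [0.6, -0.1, 0.1]
gripper_width: 0.002
```

```bash
python3 - <<'E'
from h import *
plan([(.54,.138,.1198,3.08,1,-1)])
E
```

```text
at [0.5383 0.1452 0.1201] psi 3.085 w 0.002 t 20.5 F [ 0.6 -0.1  0.1]
[[-1, -2.1, -7.1, 0.3, 0.001, -0.001, 0.005]] 1
```

>>> {"method": "drive_tool", "body": {
  "series": [-1, -2, -7, 0, 0, 0, 0, -1, 0, 0, 15, 0, 0, 0, -1, 0, 0, 15, 0, 0, 0, -1, 0, 0, 15, 0, 0, 0, -1, 0, 0, 15, 0, 0, 0, -1, 0, 0, 12, 0, 0, 0, -1, 0, 0, 0, 0, 0, 0]
}}

```text
t: 21.38
eef_pos: [0.5398, 0.1294, 0.0454]
tool_rot: [-0.002, 0.031, 0.999, -0.005]
contact_force: [-0.5, -13.1, -0.4]
gripper_width: -0.003
```

>>> {"method": "drive_tool", "body": {
  "series": [-1, 0, -8, 0, 0, 0, 0, -1, 0, 0, -40, 0, 0, 0, -1, 0, 0, -30, 0, 0, 0, -1, 0, 0, 0, 0, 0, 0]
}}

```text
t: 21.88
eef_pos: [0.5419, 0.1296, 0.1204]
tool_rot: [0.002, 0.029, 1.0, 0.001]
contact_force: [-0.3, 0.4, -0.0]
gripper_width: 0.0
```

```bash
python3 - <<'E'
from h import *
plan([(.54,.150,.1155,3.08,1,-1)])
s=cam('side'); im=s['pixels'].max(2)
for r in range(218,262): print(r,''.join('#' if v<60 else ('o' if v>165 else ('-' if v>140 else '.')) for v in im[r,240:300]))
E
```

```text
at [0.5419 0.1296 0.1204] psi 3.083 w 0.0 t 21.88 F [-0.3  0.4 -0. ]
[[-1, 3.1, 20.2, 4.9, 0.002, 0.004, 0.003]] 1
218 o------------..o--.-..--------------------------------------
219 ---ooooo---o--o-..--.---------------------------------------
220 ------oooo-----.-o..-.--------------------------------------
221 --oo---------o.o..--..--------------------------------------
222 ----o-ooo-o---...-o...--------------------------------------
223 -oo----------.o.o.....--------------------------------------
224 --o-ooo-----o--.......--------------------------------------
225 .-------------........--------------------------------------
226 .-------------........--------------------------------------
227 .----.....----........--------------------------------------
228 .---.......---........--------------------------------------
229 ----........-.........--------------------------------------
230 ----..................--------------------------------------
231 ----.................-.-------------------------------------
232 -----......--........ooo-.----------------------------------
233 ------
[... 1174 characters left out ...]
---oooooooooooooo-.--o--o-------------------------
252 ----------------oooooooooo-.------o-------------------------
253 -------------------oooooo----------------..-----------------
254 ---------------------ooo---------------------.--------------
255 ------------------------------------------------------------
256 ------------------------------------------------------------
257 ---------------------------------------------------o--------
258 ------------------------------------------------------o-----
259 ----------------------------------------------------------..
260 ------------------------------------------------------------
261 ------------------------------------------------------------
```

>>> {"method": "drive_tool", "body": {
  "series": [-1, 3, 22, 0, 0, 0, 0, -1, 0, 0, 25, 0, 0, 0, -1, 0, 0, 25, 0, 0, 0, -1, 0, 0, 10, 0, 0, 0, -1, 0, 0, 8, 0, 0, 0, -1, 0, 0, 6, 0, 0, 0, -1, 0, 0, 0, 0, 0, 0]
}}

```text
t: 22.8
eef_pos: [0.5388, 0.1506, 0.0445]
tool_rot: [0.0, 0.029, 1.0, 0.0]
contact_force: [-0.6, 0.4, -0.5]
gripper_width: -0.001
```

>>> {"method": "drive_tool", "body": {
  "series": [-1, 0, -3, 7, 0, 0, 0, -1, 0, -4, 7, 0, 0, 0, -1, 0, -3, 7, 0, 0, 0, -1, 0, 0, 0, 0, 0, 0]
}}

```text
t: 23.3
eef_pos: [0.5376, 0.1396, 0.0226]
tool_rot: [-0.001, 0.03, 1.0, -0.0]
contact_force: [0.2, -0.6, 0.7]
gripper_width: -0.001
```

```bash
python3 - <<'E'
from h import *
plan([])
s=cam('side'); im=s['pixels'].max(2)
for r in range(228,262): print(r,''.join('#' if v<60 else ('o' if v>165 else ('-' if v>140 else '.')) for v in im[r,240:300]))
E
```

```text
at [0.5376 0.1396 0.0226] psi 3.082 w -0.001 t 23.3 F [ 0.2 -0.6  0.7]
228 ----.......--..###.######################.------------------
229 ----........--..#########################.------------------
230 ----........--...########################-------------------
231 ----........-.....###################.#..-------------------
232 -----......--......##################-o.--------------------
233 ------....----......#################...--------------------
234 --------------....--....############.#..--------------------
235 -------------------------.########...#..--------------------
236 --------------------------.#######...#..--------------------
237 --------------------------.#######...#..--------------------
238 --------------------------.#######...#..--------------------
239 o-------------------------.#######...#..--------------------
240 o----.----...-------------.#######...#..--------------------
241 --------.-......----------.#######...#..--------------------
242 --------oooo......--------.#######...#..--------------------
243 ------ooooooooo.....------.#######...#..----------
[... 480 characters left out ...]
---oooooooooooooo-.--o--ooooo-.-------------------
252 ----------------oooooooooo-.------ooooo..-------------------
253 -------------------oooooo---------------...-----------------
254 ---------------------ooo---------------------.--------------
255 ------------------------------------------------------------
256 ------------------------------------------------------------
257 ---------------------------------------------------o--------
258 ---------------------------------------------------o--o-----
259 ------------------------------------------------------o----.
260 ------------------------------------------------------------
261 ------------------------------------------------------------
```

>>> {"method": "drive_tool", "body": {
  "series": [-1, 0, -1, 6, 0, 0, 0, -1, 0, -1, 6, 0, 0, 0, -1, 0, 0, 5, 0, 0, 0, -1, 0, 0, 0, 0, 0, 0]
}}

```text
t: 23.85
eef_pos: [0.5377, 0.1386, 0.006]
tool_rot: [-0.0, 0.029, 1.0, -0.0]
contact_force: [0.0, 0.2, 0.1]
gripper_width: -0.001
```

>>> {"method": "drive_tool", "body": {
  "series": [-1, 0, 4, 0, 0, 0, 0, -1, 0, 4, 0, 0, 0, 0, -1, 0, 3, 0, 0, 0, 0, -1, 0, 0, 0, 0, 0, 0]
}}

```text
t: 24.35
eef_pos: [0.5389, 0.1509, 0.007]
tool_rot: [0.0, 0.029, 1.0, 0.001]
contact_force: [0.7, 0.0, -0.5]
gripper_width: -0.0
```

>>> {"method": "drive_tool", "body": {
  "series": [-1, 0, 3, 0, 0, 0, 0, -1, 0, 2, 0, 0, 0, 0, -1, 0, 0, 0, 0, 0, 0]
}}

```text
t: 24.72
eef_pos: [0.5391, 0.154, 0.0064]
tool_rot: [-0.0, 0.03, 1.0, -0.0]
contact_force: [0.1, -3.3, 0.0]
gripper_width: -0.004
```

>>> {"method": "drive_tool", "body": {
  "series": [-1, 0, 2, 0, 0, 0, 0, -1, 0, 2, 0, 0, 0, 0]
}}

```text
t: 24.98
eef_pos: [0.5393, 0.1558, 0.0069]
tool_rot: [-0.0, 0.03, 1.0, -0.003]
contact_force: [-4.8, -15.6, 14.5]
gripper_width: -0.003
```

>>> {"method": "drive_tool", "body": {
  "series": [-1, 0, 2, 0, 0, 0, 0, -1, 0, 1, 0, 0, 0, 0]
}}

```text
t: 25.22
eef_pos: [0.5393, 0.1557, 0.0069]
tool_rot: [-0.001, 0.031, 1.0, -0.005]
contact_force: [-6.2, -21.8, 20.5]
gripper_width: -0.004
```

>>> {"method": "drive_tool", "body": {
  "series": [-1, 0, -20, 0, 0, 0, 0, -1, 0, -25, -10, 0, 0, 0, 1, 0, 0, -50, 0, 0, 0, 1, 0, 0, -40, 0, 0, 0, 1, 0, 0, 0, 0, 0, 0]
}}

```text
t: 25.85
eef_pos: [0.5389, 0.1185, 0.1097]
tool_rot: [0.003, 0.029, 1.0, 0.002]
contact_force: [-0.3, -0.0, -0.5]
gripper_width: 0.637
```

```bash
python3 - <<'E'
from h import *
import pickle
plan([(.645,.062,.12,3.08,3,1),(.645,.062,.015,3.08,3,1)])
t=cam('top'); w=cam('wrist'); pickle.dump((t,w),open('d9.pkl','wb'))
im=w['pixels'].max(2)
print(w['pixels'].shape)
v=cv2.resize(t['pixels'][185:262,205:255].max(2),None,fx=1,fy=1)
for r in range(0,77,2): print(185+r,''.join('#' if x<90 else ('o' if x>150 else ('-' if x>125 else '.')) for x in v[r]))
E
```

```text
at [0.5389 0.1185 0.1097] psi 3.083 w 0.637 t 25.85 F [-0.3 -0.  -0.5]
[[1, -36.4, -16.7, -3.3, 0.001, 0.002, 0.001], [1, -36.4, -16.7, -3.3, 0.001, 0.002, 0.001], [1, -36.4, -16.6, -3.4, 0.001, 0.002, 0.001]] 3
[[1, 0.0, -0.0, 35.0, 0.0, 0.0, 0.0], [1, 0.0, -0.0, 35.0, 0.0, 0.0, 0.0], [1, 0.0, -0.0, 35.0, 0.0, 0.0, 0.0]] 3
(420, 560, 3)
185 -----------------------....-----.#-oooooooooooooo-
187 ---------------------....------ooo-.#-oooooooooooo
189 -------------------....------oooooooo-#.-ooooooooo
191 ------------------....-----o-ooooooooooo.#.ooooooo
193 ----------------....------oooooooooooooooo-##-oooo
195 --------------....------oooooooooooooooooooooo-.-o
197 -----------.....-------ooooooooooooooooooooo-oooo.
199 -----------....-----o-ooooooooooooooooooo-oo--oooo
201 ----------...-------ooooooooooooooooooo------o--oo
203 -----.......------ooooooooooooooooooo-------------
205 ----...---..----oooooooooooooooooooo--------------
207 --....----o-.#.ooooooooooooooooooo----------------
209 -...-------ooo-#.-oooooooooooooo------------------
211 --..-----oooooooo..-ooooooooooo-o--------
[... 684 characters left out ...]
------------.#.---.-.##-oooooo--..------
239 ---------------------o.#.---------..-oooo-.....---
241 ----------------------##.-----.------.-ooo-....-..
243 ----------------------#.----..----.--....-o.......
245 -..----...-----------.#..----.-..---------..-.....
247 ---------------------.#..----...-------------.....
249 ---------------------.#.-------.-----..---...--...
251 ---------------------.#.-------------..--....-.---
253 ---------------------.#.--------------..----------
255 ---------------------.#.----------------.---------
257 ---------------------.#.--------.--------.-----...
259 ...-------ooo-------.##.------------.---------...-
261 -----------------------------------------.-----.--
```

>>> {"method": "drive_tool", "body": {
  "series": [1, -36, -17, -3, 0, 0, 0, 1, -36, -17, -3, 0, 0, 0, 1, -37, -16, -3, 0, 0, 0, 1, 0, 0, 0, 0, 0, 0, 1, 0, 0, 0, 0, 0, 0]
}}

```text
t: 26.58
eef_pos: [0.6413, 0.061, 0.114]
tool_rot: [-0.001, 0.029, 1.0, 0.0]
contact_force: [0.0, -0.2, 0.9]
gripper_width: 1.0
```

```bash
python3 - <<'E'
from h import *
import pickle
plan([(.6456,.062,.002,3.08,4,1)])
w=cam('wrist'); m=(w['pixels'].min(2)>150).astype(np.uint8)
for k in cv2.findContours(m,cv2.RETR_EXTERNAL,cv2.CHAIN_APPROX_NONE)[0]:
    if cv2.contourArea(k)>800:
        (u,v),r=cv2.minEnclosingCircle(k); print(cv2.contourArea(k),u,v,r,at(w,u,v,.05,True))
cv2.imwrite('pics/w9.png',w['pixels'])
E
```

```text
at [0.6413 0.061  0.114 ] psi 3.084 w 1.0 t 26.57 F [ 0.  -0.2  0.9]
([1, -1.1, 0.3, 28.0, 0.0, -0.001, 0.001], '..', [1, -1.1, 0.3, 28.0, 0.0, -0.001, 0.001]) 4
2526.0 77.08940124511719 240.17880249023438 33.8150520324707 [ 0.65032602 -0.10304964  0.05      ]
4740.0 277.88653564453125 221.53834533691406 40.269317626953125 [0.64252824 0.06032681 0.05      ]
1670.0 469.0 73.5 37.80552291870117 [0.53900261 0.20670115 0.05      ]
```

>>> {"method": "drive_tool", "body": {
  "series": [1, -3, 0, 30, 0, 0, 0, 1, 0, 0, 30, 0, 0, 0, 1, 0, 0, 30, 0, 0, 0, 1, 0, 0, 22, 0, 0, 0, 1, 0, 0, 0, 0, 0, 0, -1, 0, 0, 0, 0, 0, 0, -1, 0, 0, 0, 0, 0, 0, -1, 0, 0, 0, 0, 0, 0],
  "force": 50
}}

```text
t: 27.62
eef_pos: [0.6468, 0.0606, 0.0052]
tool_rot: [0.001, 0.029, 1.0, 0.0]
contact_force: [-0.9, -0.0, 6.9]
gripper_width: 0.642
```

```bash
python3 - <<'E'
from h import *
plan([(.644,.061,.10,3.08,2,-1),(.52,-.29,.10,3.08,8,-1),(.52,-.29,.01,3.08,4,-1)])
E
```

```text
at [0.6468 0.0606 0.0052] psi 3.083 w 0.642 t 27.62 F [-0.9 -0.   6.9]
[[-1, 1.3, 0.1, -47.4, 0.0, 0.001, 0.001], [-1, 1.3, 0.1, -47.4, 0.0, 0.001, 0.001]] 2
([-1, 12.8, -44.7, -0.0, 0.0, 0.0, 0.0], '..', [-1, 12.8, -44.7, -0.0, 0.0, 0.0, 0.0]) 8
([-1, 0.0, -0.0, 22.5, 0.0, 0.0, 0.0], '..', [-1, 0.0, -0.0, 22.5, 0.0, 0.0, 0.0]) 4
```

>>> {"method": "drive_tool", "body": {
  "series": [-1, 0, 0, -50, 0, 0, 0, -1, 0, 0, -50, 0, 0, 0, -1, 14, -53, 0, 0, 0, 0, -1, 14, -54, 0, 0, 0, 0, -1, 14, -54, 0, 0, 0, 0, -1, 14, -54, 0, 0, 0, 0, -1, 15, -54, 0, 0, 0, 0, -1, 15, -54, 0, 0, 0, 0, -1, 15, -53, 0, 0, 0, 0, -1, 0, 0, 0, 0, 0, 0, -1, 0, 0, 0, 0, 0, 0]
}}

```text
t: 29.0
eef_pos: [0.5225, -0.309, 0.1036]
tool_rot: [0.0, 0.03, 1.0, 0.0]
contact_force: [-0.9, 1.1, -2.1]
gripper_width: 0.642
```

```bash
python3 - <<'E'
from h import *
plan([(.5236,-.308,.014,3.08,4,-1)])
E
```

```text
at [ 0.5225 -0.309   0.1036] psi 3.082 w 0.642 t 29.0 F [-0.9  1.1 -2.1]
([-1, -0.3, 0.3, 22.4, 0.0, 0.0, 0.001], '..', [-1, -0.3, 0.3, 22.4, 0.0, 0.0, 0.001]) 4
```

>>> {"method": "drive_tool", "body": {
  "series": [-1, 0, 0, 25, 0, 0, 0, -1, 0, 0, 25, 0, 0, 0, -1, 0, 0, 25, 0, 0, 0, -1, 0, 0, 12, 0, 0, 0, -1, 0, 0, 4, 0, 0, 0, -1, 0, 0, 0, 0, 0, 0]
}}

```text
t: 29.75
eef_pos: [0.5231, -0.3093, 0.0127]
tool_rot: [0.0, 0.029, 1.0, 0.0]
contact_force: [0.9, 0.4, -1.0]
gripper_width: 0.644
```

>>> {"method": "drive_tool", "body": {
  "series": [-1, 0, 0, 2, 0, 0, 0, -1, 0, 0, 0, 0, 0, 0]
}}

```text
t: 30.0
eef_pos: [0.5229, -0.3096, 0.011]
tool_rot: [0.0, 0.029, 1.0, -0.0]
contact_force: [-0.3, -1.1, -1.6]
gripper_width: 0.641
```

>>> {"method": "drive_tool", "body": {
  "series": [0.6, 0, 0, 0, 0, 0, 0, 0.6, 0, 0, 0, 0, 0, 0, 0.6, 0, 0, -30, 0, 0, 0, 1, 0, 0, -55, 0, 0, 0, 1, 0, 0, -20, 0, 0, 0, 1, -29, 53, 0, 0, 0, 0, 1, -29, 53, 0, 0, 0, 0, 1, -29, 53, 0, 0, 0, 0, 1, -29, 53, 0, 0, 0, 0, 1, 0, 0, 0, 0, 0, 0, 1, 0, 0, 0, 0, 0, 0]
}}

```text
t: 31.38
eef_pos: [0.6505, -0.1047, 0.1149]
tool_rot: [-0.001, 0.029, 1.0, -0.0]
contact_force: [0.1, 0.1, -0.3]
gripper_width: 0.996
```

```bash
python3 - <<'E'
from h import *
plan([(.6507,-.1045,.004,3.08,4,1)])
w=cam('wrist'); m=(w['pixels'].min(2)>150).astype(np.uint8)
for k in cv2.findContours(m,cv2.RETR_EXTERNAL,cv2.CHAIN_APPROX_NONE)[0]:
    if cv2.contourArea(k)>800:
        (u,v),r=cv2.minEnclosingCircle(k); print(cv2.contourArea(k),u,v,r,at(w,u,v,.05,True))
E
```

```text
at [ 0.6505 -0.1047  0.1149] psi 3.083 w 0.996 t 31.38 F [ 0.1  0.1 -0.3]
([1, -0.1, 0.1, 27.7, -0.0, -0.0, 0.001], '..', [1, -0.0, 0.1, 27.7, -0.0, -0.0, 0.001]) 4
1738.5 544.0 301.0 39.000099182128906 [0.75807432 0.16548299 0.05      ]
4756.5 277.95550537109375 219.3115234375 40.395320892333984 [ 0.65052919 -0.10545332  0.05      ]
2042.5 17.94890594482422 78.70437622070312 33.25956344604492 [ 0.51909767 -0.31348407  0.05      ]
```

>>> {"method": "drive_tool", "body": {
  "series": [1, 0, 0, 30, 0, 0, 0, 1, 0, 0, 30, 0, 0, 0, 1, 0, 0, 30, 0, 0, 0, 1, 0, 0, 20, 0, 0, 0, 1, 0, 0, 0, 0, 0, 0, -1, 0, 0, 0, 0, 0, 0, -1, 0, 0, 0, 0, 0, 0, -1, 0, 0, 0, 0, 0, 0]
}}

```text
t: 32.42
eef_pos: [0.6521, -0.1044, 0.0072]
tool_rot: [0.001, 0.029, 1.0, -0.0]
contact_force: [-0.3, -0.1, 7.5]
gripper_width: 0.645
```

>>> {"method": "drive_tool", "body": {
  "series": [-1, 0, 0, -50, 0, 0, 0, -1, 0, 0, -50, 0, 0, 0, -1, 35, -33, 0, 0, 0, 0, -1, 35, -33, 0, 0, 0, 0, -1, 35, -33, 0, 0, 0, 0, -1, 35, -33, 0, 0, 0, 0, -1, 35, -33, 0, 0, 0, 0, -1, 36, -33, 0, 0, 0, 0, -1, 0, 0, 0, 0, 0, 0, -1, 0, 0, 0, 0, 0, 0]
}}

```text
t: 33.67
eef_pos: [0.4289, -0.2897, 0.1058]
tool_rot: [0.0, 0.03, 1.0, -0.0]
contact_force: [0.5, 0.3, -2.1]
gripper_width: 0.644
```

```bash
python3 - <<'E'
from h import *
plan([(.4283,-.2905,.012,3.08,4,-1)])
E
```

```text
at [ 0.4289 -0.2897  0.1058] psi 3.083 w 0.644 t 33.67 F [ 0.5  0.3 -2.1]
([-1, 0.2, -0.2, 23.5, -0.0, 0.0, 0.001], '..', [-1, 0.1, -0.2, 23.5, -0.0, 0.0, 0.001]) 4
```

>>> {"method": "drive_tool", "body": {
  "series": [-1, 0, 0, 25, 0, 0, 0, -1, 0, 0, 25, 0, 0, 0, -1, 0, 0, 25, 0, 0, 0, -1, 0, 0, 13, 0, 0, 0, -1, 0, 0, 4, 0, 0, 0, -1, 0, 0, 1, 0, 0, 0, -1, 0, 0, 0, 0, 0, 0]
}}

```text
t: 34.55
eef_pos: [0.4292, -0.29, 0.0132]
tool_rot: [0.001, 0.029, 1.0, -0.0]
contact_force: [-0.8, 1.1, -1.0]
gripper_width: 0.642
```

>>> {"method": "drive_tool", "body": {
  "series": [0.6, 0, 0, 0, 0, 0, 0, 0.6, 0, 0, 0, 0, 0, 0, 0.6, 0, 0, -30, 0, 0, 0, 1, 0, 0, -55, 0, 0, 0, 1, 0, 0, -55, 0, 0, 0, 1, 0, -50, 0, 0, 0, 0, 1, 0, -60, 0, 0, 0, 0, 1, 0, -60, 0, 0, 0, 0, 1, 0, -60, 0, 0, 0, 0, 1, 0, -60, 0, 0, 0, 0, 1, 0, 0, 0, 0, 0, 0]
}}

```text
t: 35.92
eef_pos: [0.4085, -0.585, 0.1514]
tool_rot: [-0.0, 0.034, 0.999, -0.001]
contact_force: [0.4, 0.5, -0.4]
gripper_width: 0.997
```

```bash
python3 - <<'E'
from h import *
plan([])
t=cam('top'); s=cam('side')
a=cv2.resize(t['pixels'][150:310,120:470],(800,366)); b=s['pixels']
z=cv2.resize(b[215:275,225:325],(390,234),interpolation=cv2.INTER_CUBIC); y=cv2.resize(b[140:220,310:440],(410,234),interpolation=cv2.INTER_CUBIC)
cv2.imwrite('pics/fin.png',np.vstack([a,np.hstack([z,y])]))
cv2.imwrite('pics/tf.png',t['pixels']); cv2.imwrite('pics/sf.png',b)
E
```

```text
at [ 0.4085 -0.585   0.1514] psi 3.074 w 0.997 t 35.92 F [ 0.4  0.5 -0.4]
```

View pics/fin.png

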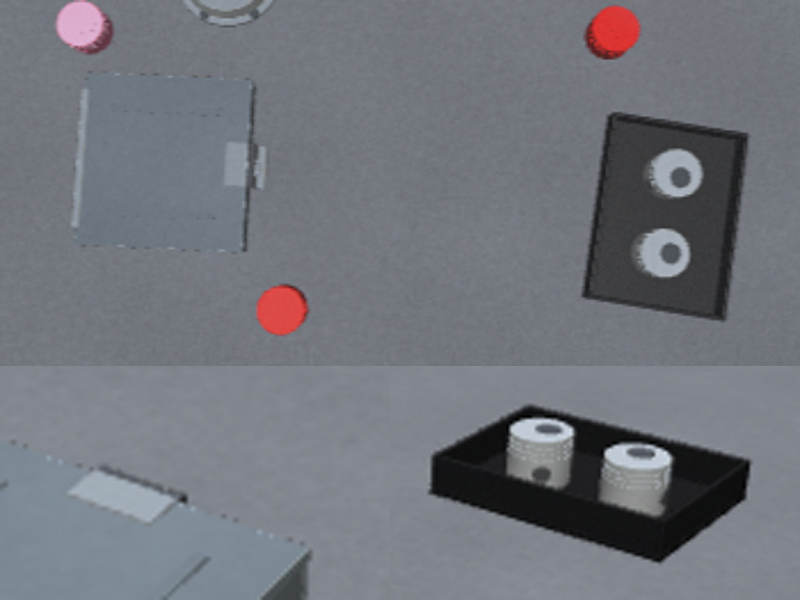

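```bash
python3 - <<'E'
from h import *
t=cam('top'); im=t['pixels'].max(2).astype(int)
for r in (216,220,223,226,230): print(r,im[r,222:244])
print(im[214:232,234:240].mean(1).astype(int))
for u in (229,232,234,236,237): print(u,at(t,u,223,.018)[:2],at(t,u,223,.061)[:2])
E
```

```text
216 [158 158 162 161 162 165 125  91  94  74  77 144 163 163 130 114 128 131
 126 127 125 127]
220 [158 161 158 158 162 162 118  87  88 114 159 163 157 159 123 110 126 123
 121 124 124 121]
223 [158 160 160 158 163 164 124  93  83 124 155 144 150 153 124 112 123 120
 125 123 122 123]
226 [160 162 159 159 164 146 107  89  92 142 140 147 165 152 115 116 127 127
 122 125 123 129]
230 [160 163 157 162 168 125  85  95  77  79 143 166 163 134 122 127 123 125
 126 128 125 125]
[138 137 138 135 135 135 133 133 133 130 130 132 133 135 132 130 132 130]
229 [0.54081501 0.18761924] [0.53745433 0.18261332]
232 [0.54062131 0.1794493 ] [0.53726702 0.17471279]
234 [0.54049219 0.17400287] [0.53714215 0.16944596]
236 [0.54036306 0.1685566 ] [0.53701729 0.16417929]
237 [0.54029851 0.16583353] [0.53695486 0.16154601]
```

```bash
python3 -c "
from h import *
print(bot.hand_in())"
```

```text
the job is handed in; nothing more can be done
None
```

The job is done and handed in at about 36 s of the 72 s allowed. Both rods went into the grey case first. The lid was then pressed shut, and after that the hasp was swung down over the catch. Last, both pistons were stood crown up in the black tray.

**What the last checks showed**
- **Rods:** both lay flat inside the case in the last picture before the lid closed.
- **Lid:** it looked shut and level from above and from the side. The tool met a hard stop at about the right height, at 66 N, which is under the 120 N wrist limit.
- **Hasp:** it was pushed to a stop at about 22 N. In the final top view its lip stands about 17 mm outside the lid edge, which fits a flush hasp to within about 2 mm. I could not see the hasp face directly, so flushness rests on that measurement and the stop.
- **Pistons:** both stand upright inside the tray.
- **Others:** the pink and red look-alikes in the final crop are undisturbed. The crop showed only the rim of the cover, and the can and screwdriver were outside it. I never went near any of the three.

**What went wrong or disagreed**
- **Fingertip height:** the real fingertips sit about 28 mm higher than the stated tool geometry implies. The first rod grasp closed on air above the beam, and I corrected for this from the side view.
- **First hasp push:** it jammed on the end of the lip at about 13 N. I backed off and repeated it from further in.

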